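# Mark a wooden pendant on the stall's slide press

## Task

On the craft stall's marking jig, push the carriage (orange post) back along its rail until it clicks in at the loading station, squarely in front of the wooden chute, then push the dark blank out of the chute fully home against the back of the carriage's black nest. Push the loaded carriage along the rail to click in at the next station, under the stamp, tip the red latch all the way over so that its bar lies between the brass lugs and locks the carriage, then press the stamp's knob firmly down onto the blank for a moment and let it rise. Leave the mug, tea-light glass, bottle stopper and finished pendant undisturbed.

Things in the scene. Friction and masses are not known exactly. Their poses are not given: they have to be found in the camera images.
- jig: Fixed marking jig on a plywood board 225 x 380 x 15 mm (x -123 to 102, y -180 to 200 in its frame). Origin on the table under the rail's centre line; y runs along the rail towards the stamp, -x is the chute and latch side, facing the robot within 0.3 rad of yaw. Stations at x 0: loading y -20, stamp y +120. A black detent housing 28 x 28 mm, top z 38, stands at x 49 to 77, y 0.
- chute_mouth (a point): Middle of the chute's floor at its end by the rail, jig x -38, y -20, z 31 mm (1 mm above the nest floor). The chute is a wooden channel running from here 80 mm to jig -x, open at both ends, 48 mm wide inside, side walls 6 mm thick and 8 mm high.
- carriage (a joint): Travel along the jig's +y, m. 0 = clicked in at the loading station, nest in line with the chute; 0.140 = clicked in under the stamp; ends at -0.012 and 0.155. Starts loose between. At each station a spring roller drops into a notch: it draws the carriage in over the last 4 mm and takes about 7 N to push out of; elsewhere it slides with 1 to 2 N and stays where left.
- push_post (a point): Centre of the top of the carriage's orange post, 30 mm (x) by 14 mm (y), from the deck (z 30 mm) to z 85 mm, 130 mm on the -y side of the nest. Aluminium deck: x -35 to 35, from 15 mm beyond the post to 35 mm past the nest. Two brass lugs, 14 mm high, stand on the deck at x -30 to -14, 32 and 58 mm from the post towards the nest.
- nest (a point): Centre of the nest's floor on the deck, z 30 mm: where the centre of the blank's underside is when fully home. A black U 50 mm wide inside, walls 6 mm thick and 10 mm high, open and flared towards the chute (jig -x); back wall 22.5 mm beyond this point, side walls x -32 to 30. Moves with the carriage.
- blank: The dark wooden blank: a disc 44 mm in diameter, 14 mm thick, about 18 g, lying flat in the chute at the start. Origin at the centre of its underside.
- latch (a joint): Angle of the red latch, rad. 0 = open, leaning 0.25 rad back from upright towards jig -x; grows as it tips over to +x; 1.82 = level along +x, locked, end stop. Stiff hinge (1 to 2 N at its tip), stays where left. With the carriage at the stamp station the lugs (20 mm apart) receive its 12 mm bar; with it 5 to 18 mm off, a lug blocks it.
- latch_tip (a point): Centre of the red ball (20 mm diameter) at the free end of the latch, 64 mm from the hinge; the bar is 12 mm square. When locked it lies at jig x +4, y +35, z 40 mm, with its bar's top at z 46 mm and the ball's top at z 50 mm.
- latch_hinge (a point): Hinge axis of the latch (parallel to the jig's y), jig x -60, y +35, z 40 mm, between two steel ears 26 mm wide overall, top z 49 mm.
- plunger (a joint): Downward travel of the spring stamp, m. 0 = up, 0.014 = end stop; the pad meets a blank in the nest at 0.008. Spring 4 N at the top, about 6.5 N when the pad meets the blank; beyond that the push goes into the blank. Rises by itself.
- stamp: The spring stamp; origin at the centre of the top of its dark wooden knob: 40 mm in diameter, 18 mm high, top z 158 mm when up, above the stamp station. Its green arm (z 100 to 120 mm, 34 mm wide) reaches from a column at jig x 65 to 95, y 120 over the rail to x -18. Brass pad at its foot 30 mm in diameter, underside z 52 mm when up.
- mug: White mug, 80 mm in diameter, 95 mm high, standing behind the jig. Bystander. Origin under its centre.
- tealight: Green glass tea-light cup, 60 mm in diameter, 45 mm high, behind the jig. Bystander. Origin under its centre.
- stopper: Turned wooden bottle stopper, 48 mm in diameter, 63 mm high, beside the stamp end of the jig. Bystander. Origin under its centre.
- pendant: Finished pale pendant, a disc 40 mm in diameter and 9 mm thick lying beside the other end of the jig. Bystander. Origin under its centre.
Mind the look-alikes: they are no part of the job. Leave any turquoise look-alike of the blank alone.

How it is judged:
By the outcome, as a careful person would: the job done as asked, in the order asked, and still so for the second after the job is handed in, with the robot touching nothing.
It also fails if it takes over 67 s, if anything falls off the work surface, if the arm or the gripper's body presses on something with over 40 N, if the wrist force passes 120 N, or if a joint passes its speed limit or range.

## Robot

A 7-joint arm with a two-finger parallel gripper is mounted at the origin on the work surface. World frame = base frame: x ahead of the robot, y to its left, z up, the work surface at z = 0. Lengths are in mm, angles in rad, forces in N, time in s.
With the tool pointing down it reaches from about 400 to 900 mm from the base axis. Payload 5.6 kg.
Tool frame: the origin (TCP) lies at the very end of the fingers, on their centre line; the grasp point (between the pads) lies 19 mm behind it (arm.tcp_to_grasp is the distance from the TCP to the grasp point, in mm); z points along the fingers, y is the direction in which the jaws open and shut (so a half turn about z gives the same grasp; the last joint's range is limited). The gripper opens to 92 mm and grips with 3 to 60 N. Pads are 20 mm wide; open, the fingers measure 128 mm over their backs; the gripper's body (75 mm by 189 mm) begins 69 mm behind the grasp point.
Start: joints at [-1.222, 0.468, -0.012, 1.603, 0.006, 1.071, -0.056], TCP at [248.245, 600.736, 214.592] pointing down, gripper open.
Joint ranges: [-2.53, 2.53], [-0.31, 2.02], [-1.57, 1.55], [0.28, 2.44], [-1.29, 4.43], [0.15, 1.84], [-2.92, 2.92]. Speed limits (rad/s): [2.57, 2.57, 3.14, 3.14, 3.14, 3.14, 3.14].

## Interface

Orientations are given as [roll, pitch, yaw] about the fixed x, y, z axes, in that order (R = Rz(yaw) Ry(pitch) Rx(roll)).
In Python, from rig import arm gives the robot as it stands.
- The arm moves only by the tool play_rows, never from a script. Its argument "series" is a list that holds one entry, the list of rows, each a list of 6 numbers: the shift along the tool's x, y, z in mm, then the turn, a rotation vector about the tool's x, y, z in degrees. In form: [[[dx, dy, dz, rx, ry, rz], ...]]. A call has 1 to 12 rows; each row shifts and turns the commanded pose from where the row before left it, along the tool's axes as they then stand; what a row does not reach is not made up. A row lasts 1/10 s, in which the tool goes at most 50 mm and 8.59 degrees, less where a joint would pass 70% of its speed; a pose out of reach is approached as far as the arm can. A call with a gripper value outside its range is refused whole. "fingers" is the finger opening in mm, from 0 to 91.9, set as the call begins (left out, the last holds). The fingers move at their own pace and stop on an object; the grip force is fixed at half the most. Time passes only in rows, so rows that do not move let the fingers close. It gives the time, the measured TCP pose, the force and the opening at its end, in the units of the state.
- arm.sense(): the state, without advancing time (a new reading comes with each control period).
- arm.get_image(name): name is "scene" or "top" or "wrist"; returns (picture, depth): 420x560x3 uint8, red, green, blue; 420x560 float32, mm along the optical axis (not along the pixel's ray), 0 where there is no reading.
- arm.calibration(name): a dict with "fx", "fy", "cx", "cy" (pixels), "k1" (the pictures are not rectified: a ray, as slopes to the right and down, at radius r is drawn at 1 + k1 r^2 times it, then the intrinsics apply), "world_to_cam" (4x4, takes a point from world to camera coordinates). Camera axes: x right, y up, looking along -z (the intrinsics and any distortion apply to the point x, -y, -z); pixel columns grow to the right and rows downward; lengths in mm; the calibration is good to about 2 mm. A picture is of the moment at which its call begins: read the wrist's pose just before it. calibration takes no time and is no camera call; for the wrist camera it gives the pose at the moment of the call.
- arm.finish_job(): hands the job in, once; it reports no verdict.
The state is a dict: "time_s": time; "joint_pos": joint angles; "joint_vel": joint speeds; "joint_efforts": joint torques, N m; "position": TCP position; "tool_rot": TCP orientation; "force": force on the tool from outside, world axes, zero at the start; "ft_torque": the same for the moment, N m; "gripper_width": finger opening in mm.
Only numpy, scipy, OpenCV 4.12 (cv2) and the standard library are available. Lean on these libraries where they do the work, as an engineer would, in place of code of your own. Each camera call takes 0.05 s, during which the arm holds its last target. There are 200 camera calls.

## Working session

There is one attempt and no reset: what is moved stays moved. The work goes in short steps, Python scripts to look and compute and a tool call to move; the robot and the scene stay as the last step left them, time stands still between calls to the robot, and variables do not carry over. Pictures are saved under pics/ and viewed, about 8 in all and at most 12, crops included, and the job is handed in when it is done.

Besides the shell and the picture viewer there is one more tool, called after "Call:" as a command line: name --argument value ..., lists and objects as JSON in quotes. play_rows: Moves the arm, as the interface text tells. Its arguments: {"type":"object","properties":{"series":{"type":"array","items":{"type":"array","items":{"type":"array","items":{"type":"number"}}}},"fingers":{"type":"number"}},"required":["series"]}

```bash
ls; mkdir -p pics
python3 - <<'E'
from rig import arm
import cv2,numpy as np
for n in("scene","top"):
    p,d=arm.get_image(n); cv2.imwrite(f"pics/{n}0.png",p[...,::-1]); np.savez(f"pics/{n}0.npz",p=p,d=d)
    c=arm.calibration(n); print(n,{k:np.round(v,4).tolist() for k,v in c.items()})
print(arm.sense())
E
```

```text
pics
scene {'fx': 384.4668, 'fy': 384.4668, 'cx': 273.296, 'cy': 206.1182, 'k1': -0.0448, 'world_to_cam': [[0.8461, 0.5327, 0.0179, -521.366], [-0.4062, 0.6227, 0.6687, 149.1191], [0.3451, -0.5731, 0.7433, -993.7593], [0.0, 0.0, 0.0, 1.0]]}
top {'fx': 475.9173, 'fy': 475.9173, 'cx': 288.9618, 'cy': 201.954, 'k1': -0.059, 'world_to_cam': [[-0.0259, -0.9996, -0.0111, 58.9353], [0.9829, -0.0275, 0.1821, -574.2066], [-0.1823, -0.0062, 0.9832, -1141.1034], [0.0, 0.0, 0.0, 1.0]]}
{'time_s': 0.1, 'joint_pos': array([-1.2219954 ,  0.4682661 , -0.01158995,  1.60347463,  0.00598581,
        1.07138316, -0.05628019]), 'joint_vel': array([-0.00063452, -0.00104962, -0.00130394, -0.00126558, -0.00100441,
       -0.00150673,  0.00022073]), 'joint_efforts': array([ 1.15605861e-03, -5.21652210e+01, -1.25511186e-02, -2.44371164e+01,
       -5.68203663e-02,  1.39940719e-02,  6.54496694e-05]), 'position': array([248.08270688, 600.26697248, 213.77406812]), 'tool_rot': array([-3.14009943e+00,  1.03672269e-04,  2.74972857e+00]), 'force': array([ 0.82826795,  0.08104816, -0.25977888]), 'ft_torque': array([0.00614268, 0.00950853, 0.02226034]), 'gripper_width': 92.08048950146583}
```

View pics/top0.png

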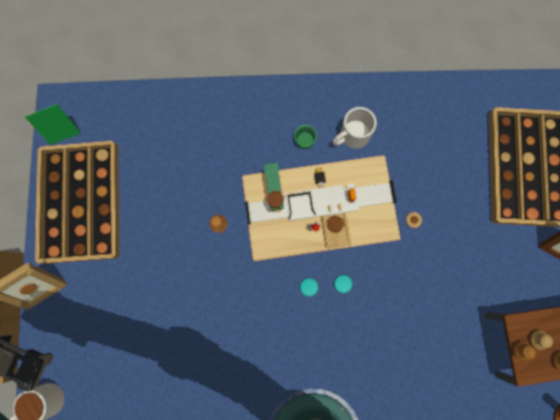

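View pics/scene0.png

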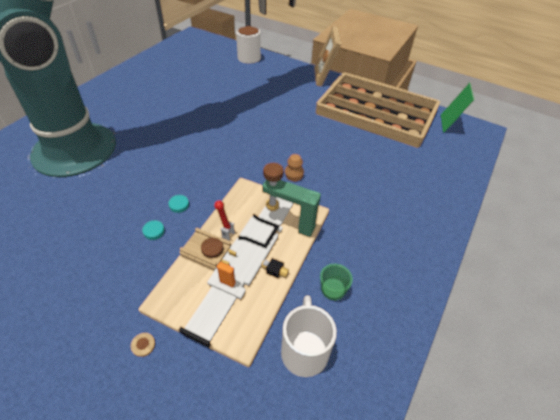

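The top view shows the board at (245-398, 158-258). The post is at (352,194), the nest at (301,205), the chute and blank at (335,225), the latch ball at (316,227), the stamp knob at (275,199) and the black housing at (320,177). Rail +y runs to image left. The scene view agrees. Next I'll measure the jig's pose.

```bash
cat > h.py <<'E'
import numpy as np, cv2
from rig import arm
def ray(c,uv,z):
    uv=np.atleast_2d(np.asarray(uv,float)); d=(uv-[c["cx"],c["cy"]])/[c["fx"],c["fy"]]
    s=d.copy()
    for _ in range(20): s=d/(1+c["k1"]*(s**2).sum(1,keepdims=True))
    W=np.asarray(c["world_to_cam"]);R=W[:3,:3];o=-R.T@W[:3,3]
    v=np.c_[s[:,0],-s[:,1],-np.ones(len(s))]@R
    z=np.broadcast_to(z,len(s))
    return o+v*((z-o[2])/v[:,2])[:,None]
def proj(c,P):
    W=np.asarray(c["world_to_cam"]);q=np.atleast_2d(P)@W[:3,:3].T+W[:3,3]
    s=np.c_[q[:,0]/-q[:,2],-q[:,1]/-q[:,2]]; s=s*(1+c["k1"]*(s**2).sum(1,keepdims=True))
    return s*[c["fx"],c["fy"]]+[c["cx"],c["cy"]]
def cloud(c,d):
    v,u=np.mgrid[:d.shape[0],:d.shape[1]]
    uv=np.c_[u.ravel(),v.ravel()].astype(float)
    a=(uv-[c["cx"],c["cy"]])/[c["fx"],c["fy"]]; s=a.copy()
    for _ in range(10): s=a/(1+c["k1"]*(s**2).sum(1,keepdims=True))
    D=d.ravel(); q=np.c_[s[:,0]*D,-s[:,1]*D,-D]; W=np.asarray(c["world_to_cam"])
    return ((q-W[:3,3])@W[:3,:3]).reshape(d.shape+(3,))
def blob(m):
    n,l,st,ce=cv2.connectedComponentsWithStats(m.astype(np.uint8)); i=1+st[1:,4].argmax(); return ce[i],l==i
def tojig(P,o,yaw):
    c,s=np.cos(yaw),np.sin(yaw);P=np.atleast_2d(P);q=P[:,:2]-o
    return np.c_[q@[c,s],q@[-s,c],P[:,2]]
def toworld(P,o,yaw):
    c,s=np.cos(yaw),np.sin(yaw);P=np.atleast_2d(P)
    return np.c_[o[0]+P[:,0]*c-P[:,1]*s,o[1]+P[:,0]*s+P[:,1]*c,P[:,2]]
E
python3 - <<'E'
from h import *
for n in("top","scene"):
    c=arm.calibration(n); f=np.load(f"pics/{n}0.npz");p,d=f["p"],f["d"];X=cloud(c,d)
    roi=(X[...,0]>350)&(X[...,0]<850)&(abs(X[...,1])<330)
    hsv=cv2.cvtColor(p,cv2.COLOR_RGB2HSV);H,S,V=hsv[...,0],hsv[...,1],hsv[...,2]
    bd=roi&(X[...,2]>9)&(X[...,2]<175)&(H<35)|roi&(X[...,2]>9)&(X[...,2]<22)
    ce,m=blob(cv2.morphologyEx((roi&(abs(X[...,2]-15)<6)).astype(np.uint8),cv2.MORPH_CLOSE,np.ones((5,5))))
    ys,xs=np.nonzero(m); hull=cv2.convexHull(np.c_[xs,ys].astype(np.int32))
    P=ray(c,hull[:,0],15.)[:,:2].astype(np.float32)
    (cx,cy),(w,h),a=cv2.minAreaRect(P)
    if w>h: w,h=h,w; a-=90
    yaw=np.radians((a+45)%90-45); R=np.array([[np.cos(yaw),-np.sin(yaw)],[np.sin(yaw),np.cos(yaw)]])
    o=np.array([cx,cy])-R@[-10.5,10]
    print(n,"rect",cx,cy,w,h,"yaw",yaw,"origin",o)
    red=roi&((H<5)|(H>174))&(S>180)&(V>120); ora=roi&(H>=6)&(H<14)&(S>220)&(V>200)
    for nm,mm,z in(("red",red,90),("orange",ora,85)):
        if mm.any():
            ce,m=blob(mm); q=X[m]; print(nm,ce,m.sum(),"plane",tojig(ray(c,ce,z),o,yaw),"cloud",tojig(np.median(q,0),o,yaw),q[:,2].max())
E
```

```text
top rect 568.7748413085938 -35.10578918457031 224.81556701660156 379.7804870605469 yaw 0.11762950340522454 origin [580.37586659 -43.80442197]
red [315.17391304 226.69565217] 23 plane [[-70.43018762  34.02081264  90.        ]] cloud [[-73.29207138  35.75762807 111.72170049]] 115.81346713797937
scene rect 569.5164794921875 -39.722320556640625 226.33338928222656 383.0113220214844 yaw 0.11504907507888429 origin [581.09501998 -48.45085996]
red [223.74074074 219.55555556] 54 plane [[-53.9026228   20.49747176  90.        ]] cloud [[-62.65030928  32.75033189  71.28430932]] 92.47026927340411
```

Call:
play_rows --series '[[[-34,-29.5,-7.3,0,0,0],[-34,-29.5,-7.3,0,0,0],[-34,-29.5,-7.3,0,0,0],[-34,-29.5,-7.3,0,0,0],[-34,-29.5,-7.3,0,0,0],[-34,-29.5,-7.3,0,0,0],[-34,-29.5,-7.3,0,0,0],[-34,-29.5,-7.3,0,0,0],[-34,-29.5,-7.3,0,0,0],[-34,-29.5,-7.3,0,0,0],[-34,-29.5,-7.3,0,0,0],[-34,-29.5,-7.3,0,0,0]]]' --fingers 0

```text
time_s: 1.3
position: [490.4, 115.9, 302.4]
tool_rot: [3.141, -0.0, 2.75]
force: [1.2, -0.6, 0.3]
gripper_width: 0.4
```

Call:
play_rows --series '[[[-34,-29.5,-7.3,0,0,7.6],[0,0,0,0,0,7.6],[0,0,0,0,0,7.6],[0,0,0,0,0,7.6],[0,0,0,0,0,7.6],[0,0,0,0,0,7.6],[0,0,0,0,0,7.6],[0,0,0,0,0,7.6],[0,0,0,0,0,0],[0,0,0,0,0,0]]]'

```text
time_s: 2.3
position: [510.1, 77.6, 309.3]
tool_rot: [-3.141, 0.0, 1.692]
force: [0.7, -0.4, 0.6]
gripper_width: 0.6
```

Call:
play_rows --series '[[[-43,15,0,0,0,0],[-43,15,0,0,0,0],[-43,15,0,0,0,0],[0,0,0,0,0,0],[0,0,0,0,0,0]]]'

```text
time_s: 2.8
position: [570.0, -46.3, 309.1]
tool_rot: [-3.141, 0.0, 1.688]
force: [0.1, 0.2, 0.5]
gripper_width: 0.7
```

Run:
```python
from h import *
print(arm.sense()["position"],arm.sense()["tool_rot"])
for n in("wrist","top","scene"):
    c=arm.calibration(n);p,d=arm.get_image(n); cv2.imwrite(f"pics/{n}1.png",p[...,::-1]); np.savez(f"pics/{n}1.npz",p=p,d=d,c=c)
c=arm.calibration("wrist");W=c["world_to_cam"];print(-W[:3,:3].T@W[:3,3],W[2,:3],c["fx"])
```

```text
[570.00366079 -46.28922018 309.05327339] [-3.14070377e+00  8.91716349e-05  1.68800643e+00]
[560.44238297  25.95675914 479.62250409] [-0.02908362  0.24619627  0.96878353] 289.864667795058
```

View pics/wrist1.png

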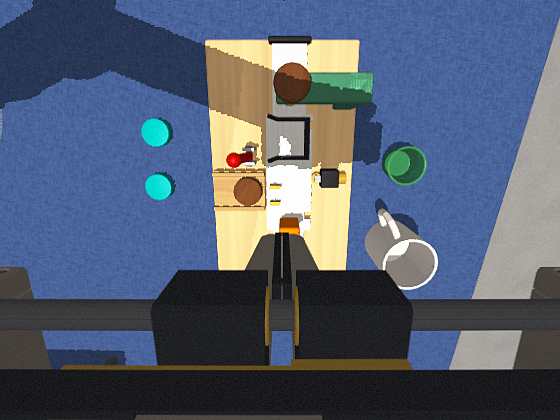

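The wrist view shows the knob at (293,82), the nest at about (289,138), the latch ball at (234,160), the blank at (248,191), the housing at (328,178) and the post at (289,226), just ahead of the fingers.

Run:
```python
from h import *
f=np.load("pics/wrist1.npz",allow_pickle=True);p,d,c=f["p"],f["d"],f["c"].item();X=cloud(c,d)
hsv=cv2.cvtColor(p,cv2.COLOR_RGB2HSV);H,S,V=[hsv[...,i].astype(int) for i in range(3)]
R=np.zeros(H.shape,bool);R[30:235,200:380]=1
# board edges
wood=R&(H>10)&(H<25)&(V>120)&(S<170)
E=[]
for side in(0,1):
    pts=[]
    for v in range(50,225,3):
        xs=np.nonzero(wood[v])[0]
        if len(xs): pts.append((xs[0]-.5 if side==0 else xs[-1]+.5,v))
    q=ray(c,pts,15.)[:,:2].astype(np.float32)
    vx,vy,x0,y0=cv2.fitLine(q,cv2.DIST_HUBER,0,.01,.01).ravel()
    if vy<0: vx,vy=-vx,-vy
    r=(q-[x0,y0])@[vy,-vx]; print("edge",side,np.arctan2(-vx,vy),(x0,y0),np.median(abs(r))); E.append((np.arctan2(-vx,vy),x0,y0))
yaw=(E[0][0]+E[1][0])/2
n=np.array([np.cos(yaw),np.sin(yaw)]);l=np.array([-n[1],n[0]])
s=[n@e[1:] for e in E];print("yaw",yaw,"width",s[1]-s[0],"x0 from edges",s[0]+123,s[1]-102)
top=[(u,v) for u in range(220,265,3) for v in [np.nonzero(wood[:,u])[0][0]-.5]]
t=ray(c,top,15.)[:,:2]@l;print("y0 from top edge",np.median(t)-200)
def show(nm,m,z):
    ce,mm=blob(m); P=ray(c,ce,z)[0]; print(nm,ce.round(1),mm.sum(),"s,t",(n@P[:2]).round(1),(l@P[:2]).round(1),"cloud z",np.median(X[mm][:,2]).round(1)); return mm
br=R&(H<14)&(S>110)&(V<150)&(V>40)
Rk=R.copy();Rk[110:]=0;Rb=R.copy();Rb[:170]=0
m=show("knob",br&Rk,158.);m=show("blank",br&Rb,45.)
m=show("red",R&((H<5)|(H>174))&(S>190)&(V>120),102.)
Rh=R.copy();Rh[:,:315]=0;Rh[:120]=0
m=show("housing",Rh&(V<60),38.)
m=show("orange",R&(H>5)&(H<16)&(S>210)&(V>180),85.); print(np.argwhere(m).min(0),np.argwhere(m).max(0))
Rn=R.copy();Rn[:105]=0;Rn[:,315:]=0;Rn[:,:264]=0;Rn[170:]=0
m=show("nest",Rn&(V<50),40.);a=np.argwhere(m);print(a.min(0),a.max(0))
print([ (ray(c,(290,a[:,0].min()-.5),40.)[0][:2]@l).round(1),(ray(c,(290,a[:,0].max()+.5),40.)[0][:2]@l).round(1)])
o,yw=np.array([580.4,-43.8]),.1176;print("top-camera origin s,t",n@o,l@o)
i=cv2.resize(p[60:240,200:370],None,fx=3.3,fy=3.3,interpolation=cv2.INTER_CUBIC);cv2.imwrite("pics/w1c.png",i[...,::-1])
```

```text
edge 0 0.11943706 (np.float32(450.7755), np.float32(7.3458247)) 0.53480554
edge 1 0.1250717 (np.float32(672.72943), np.float32(23.80526)) 1.2179327
yaw 0.12225439 width 222.3046 x0 from edges 571.3069 568.61145
y0 from top edge -114.79434116888919
knob [291.8  82.1] 1074 s,t 570.2 5.1 cloud z 158.0
blank [247.3 190.4] 469 s,t 506.5 -130.7 cloud z 44.8
red [233.3 160. ] 162 s,t 496.9 -79.3 cloud z 110.2
housing [329.9 177.6] 258 s,t 633.0 -112.7 cloud z 37.7
orange [290.  228.1] 21 s,t 570.6 -178.1 cloud z 83.9
[228 280] [230 299]
nest [295.2 138.8] 461 s,t 579.3 -54.5 cloud z 40.0
[114 267] [162 309]
[np.float64(-18.8), np.float64(-89.2)]
top-camera origin s,t 570.7266243427991 -114.25291115641593
```

View pics/w1c.png

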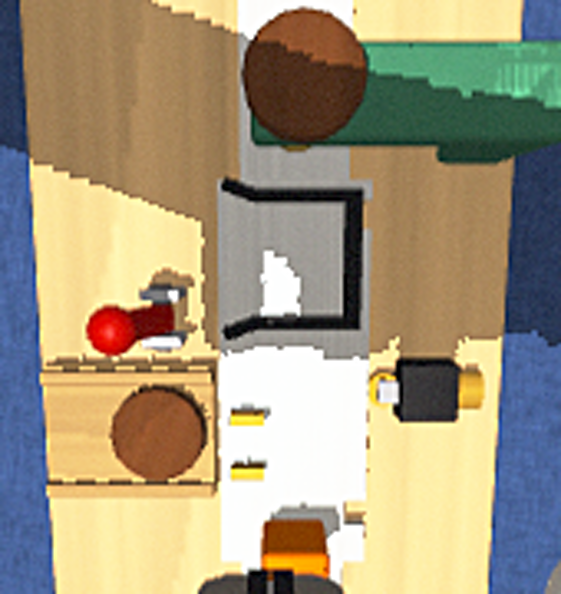

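Top and wrist views agree: jig origin ≈ (580.2, -43.9), yaw ≈ 0.12, carriage q ≈ 0.08. In tool axes, x is jig y, y is jig x and z is down. I'll lower on the +y side of the post.

Call:
play_rows --series '[[[-8,3.5,0,0,0,0.2],[-26,10.5,45,0,0,0],[0,0,45,0,0,0],[0,0,45,0,0,0],[0,0,45,0,0,0],[0,0,40,0,0,0],[0,0,34,0,0,0],[0,0,0,0,0,0],[0,0,0,0,0,0]]]'

```text
time_s: 3.85
position: [587.5, -76.1, 58.5]
tool_rot: [-3.141, 0.0, 1.686]
force: [-0.1, 0.1, 0.2]
gripper_width: 0.3
```

Call:
play_rows --series '[[[-9,0,0,0,0,0],[-9,0,0,0,0,0],[-9,0,0,0,0,0],[-9,0,0,0,0,0],[-9,0,0,0,0,0],[-9,0,0,0,0,0],[-9,0,0,0,0,0],[-9,0,0,0,0,0],[-9,0,0,0,0,0],[-5,0,0,0,0,0],[0,0,0,0,0,0],[0,0,0,0,0,0]]]'

```text
time_s: 5.05
position: [596.2, -162.4, 57.7]
tool_rot: [-3.14, 0.001, 1.684]
force: [-0.2, 0.2, -0.1]
gripper_width: 0.2
```

```bash
cat > st.py <<'E'
from h import *
O,YAW=np.array([580.2,-43.9]),.12
def st():
    s=arm.sense();c,n=np.cos(YAW),np.sin(YAW);F=s["force"]
    print("t",s["time_s"],"jig",tojig(s["position"],O,YAW).round(1),"F jig",np.round([F[0]*c+F[1]*n,-F[0]*n+F[1]*c,F[2]],1),"yaw",s["tool_rot"][2].round(4))
def nest():
    "nest-wall extents along jig y from the wrist view, walls' tops at z 40"
    c=arm.calibration("wrist");p,d=arm.get_image("wrist");X=cloud(c,d);J=tojig(X.reshape(-1,3),O,YAW).reshape(X.shape)
    V=p.max(2);m=(d>0)&(abs(J[...,2]-40)<3)&(abs(J[...,0])<36)&(V<60)
    return p,J,m
E
python3 - <<'E'
from st import *
st()
p,J,m=nest();print(m.sum());
if m.sum()>20: q=J[m];b=q[:,0]>0;print(np.percentile(q[:,1],[1,99]),np.percentile(q[:,0],[1,99]))
cv2.imwrite("pics/w2.png",p[...,::-1])
E
```

```text
t 5.05 jig [[   1.6 -119.6   57.7]] F jig [-0.2  0.2 -0.1] yaw 1.6842
3445
[-40.42608824  23.32356444] [-31.00957711  28.85590186]
```

View pics/w2.png

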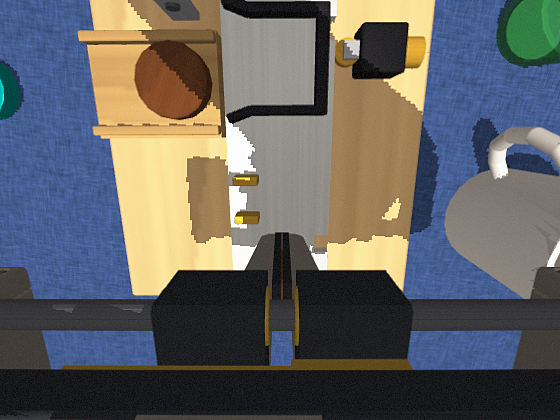

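The nest (walls at rows 5 and 112) is still about 11 mm towards +y of the chute line. I'll push on gently.

Call:
play_rows --series '[[[-4,0,0,0,0,0],[-3,0,0,0,0,0],[-2,0,0,0,0,0],[0,0,0,0,0,0],[0,0,0,0,0,0],[0,0,0,0,0,0]]]'

```text
time_s: 5.7
position: [598.2, -170.7, 58.2]
tool_rot: [3.141, 0.0, 1.685]
force: [-0.2, -0.6, -0.6]
gripper_width: 0.6
```

```bash
cat > n.py <<'E'
from st import *
st()
p,J,m=nest();q=J[m];k=(q[:,0]>-20)&(q[:,0]<20);print("nest y ext",np.percentile(q[k][:,1],[.5,99.5]),"mid",np.percentile(q[k][:,1],[.5,99.5]).mean())
# chute walls z~39, wood
w=(abs(J[...,2]-39)<2.5)&(J[...,0]>-110)&(J[...,0]<-42)&(abs(J[...,1]+20)<40)
H=np.histogram(J[w][:,1],bins=np.arange(-60,21,2));print("chute",dict(zip(H[1][:-1].astype(int).tolist(),H[0].tolist())))
b=(abs(J[...,2]-45)<2.2)&(J[...,0]<40)&(J[...,0]>-110)&(abs(J[...,1]+20)<30)&(p[...,0]<160)&(p[...,0]>p[...,2]+12);print("blank",b.sum(),J[b].mean(0) if b.any() else 0)
E
python3 n.py
```

```text
t 5.7 jig [[   2.6 -128.1   58.2]] F jig [-0.3 -0.5 -0.6] yaw 1.6849
nest y ext [-51.01280544  10.36554902] mid -20.323628211247268
chute {-60: 0, -58: 0, -56: 0, -54: 0, -52: 1, -50: 364, -48: 363, -46: 337, -44: 0, -42: 8, -40: 17, -38: 11, -36: 13, -34: 10, -32: 11, -30: 13, -28: 7, -26: 8, -24: 9, -22: 7, -20: 7, -18: 8, -16: 4, -14: 8, -12: 5, -10: 2, -8: 4, -6: 2, -4: 0, -2: 0, 0: 0, 2: 120, 4: 510, 6: 458, 8: 349, 10: 2, 12: 0, 14: 0, 16: 0, 18: 0}
blank 4599 [-63.5122642  -18.77495206  45.19687652]
```

The carriage is in at loading: nest mid y -20.3, chute mid -20.3. Next I'll go behind the blank, which is at x -63.5.

Call:
play_rows --series '[[[3,0,-15,0,0,0],[0,0,-35,0,0,0],[25,-28,-8,0,0,-0.4],[27,-28,0,0,0,0],[27,-28,0,0,0,0],[26,-29,0,0,0,0],[0,0,0,0,0,0],[0,0,35,0,0,0],[0,0,18,0,0,0],[0,0,0,0,0,0],[0,0,0,0,0,0]]]'

```text
time_s: 6.85
position: [473.8, -77.2, 63.8]
tool_rot: [3.141, 0.0, 1.692]
force: [1.0, 0.8, 0.1]
gripper_width: 0.5
```

```bash
python3 n.py
```

```text
t 6.85 jig [[-109.6  -20.3   63.8]] F jig [1.1 0.6 0.1] yaw 1.6916
nest y ext [-50.74973225  10.93734901] mid -19.906191617860884
chute {-60: 0, -58: 0, -56: 0, -54: 0, -52: 0, -50: 0, -48: 127, -46: 183, -44: 38, -42: 0, -40: 0, -38: 0, -36: 0, -34: 0, -32: 0, -30: 0, -28: 0, -26: 1, -24: 2, -22: 0, -20: 3, -18: 3, -16: 3, -14: 4, -12: 3, -10: 6, -8: 9, -6: 6, -4: 12, -2: 12, 0: 20, 2: 29, 4: 208, 6: 286, 8: 321, 10: 47, 12: 0, 14: 0, 16: 0, 18: 0}
blank 2877 [-64.56474784 -17.81141658  44.89625502]
```

Call:
play_rows --series '[[[0,0,14,0,0,0],[0,0,13,0,0,0],[0,0,0,0,0,0],[0,5,0,0,0,0],[0,6,0,0,0,0],[0,6,0,0,0,0],[0,6,0,0,0,0],[0,6,0,0,0,0],[0,6,0,0,0,0],[0,6,0,0,0,0],[0,6,0,0,0,0],[0,0,0,0,0,0]]]'

```text
time_s: 8.1
position: [520.7, -70.9, 36.1]
tool_rot: [3.141, 0.0, 1.693]
force: [-0.2, -0.2, 0.7]
gripper_width: 0.7
```

```bash
python3 n.py | grep -v chute
```

```text
t 8.1 jig [[-62.3 -19.7  36.1]] F jig [-0.2 -0.1  0.7] yaw 1.6925
nest y ext [-50.44728703  11.00615053] mid -19.72056825027666
blank 3038 [-27.30242226 -14.1989766   44.58417476]
```

Call:
play_rows --series '[[[0,5,0,0,0,0],[0,5,0,0,0,0],[0,4,0,0,0,0],[0,2,0,0,0,0],[0,0,0,0,0,0],[0,0,0,0,0,0]]]'

```text
time_s: 8.75
position: [535.4, -69.1, 36.0]
tool_rot: [-3.141, -0.0, 1.692]
force: [-0.2, -0.0, 0.2]
gripper_width: 0.2
```

```bash
cat >> n.py <<'E'
print("blank x range",np.percentile(J[b][:,0],[1,99]),"y",np.percentile(J[b][:,1],[1,99]), "nest back wall x",np.percentile(q[abs(q[:,1]+20)<20][:,0],[2,98]))
cv2.imwrite("pics/n.png",cv2.resize(p[:300,150:430],None,fx=2,fy=2)[...,::-1])
E
python3 n.py | grep -v chute
```

```text
t 8.75 jig [[-47.5 -19.7  36. ]] F jig [-0.2  0.   0.2] yaw 1.692
nest y ext [-2.05243185 10.97648559] mid 4.462026871629726
blank 2959 [-12.20207862 -14.5725723   44.00459742]
blank x range [-32.67164655   7.35902592] y [-30.25696011   1.88219995] nest back wall x [-32.57867717  28.41004016]
```

Call:
play_rows --series '[[[0,4,0,0,0,0],[0,3,0,0,0,0],[0,3,0,0,0,0],[0,1,0,0,0,0],[0,1,0,0,0,0],[0,0,0,0,0,0],[0,0,0,0,0,0]]]'

```text
time_s: 9.5
position: [547.4, -67.6, 36.1]
tool_rot: [3.142, 0.0, 1.692]
force: [0.2, 1.3, -0.5]
gripper_width: 0.5
```

```bash
python3 n.py | grep -v chute
```

```text
t 9.5 jig [[-35.4 -19.6  36.1]] F jig [ 0.4  1.3 -0.5] yaw 1.692
nest y ext [-7.77538984 11.00444962] mid 1.614529885694684
blank 2937 [ -0.65372908 -14.43945877  43.97166335]
blank x range [-21.20981385  18.77073123] y [-30.2590964    1.91447212] nest back wall x [-33.0850785   28.63638803]
```

Call:
play_rows --series '[[[0,1,0,0,0,0],[0,1,0,0,0,0],[0,0.5,0,0,0,0],[0,0,0,0,0,0],[0,0,0,0,0,0]]]'

```text
time_s: 10.05
position: [548.8, -67.5, 35.9]
tool_rot: [-3.14, -0.0, 1.692]
force: [-5.5, -1.4, 2.8]
gripper_width: 0.4
```

Call:
play_rows --series '[[[0,1,0,0,0,0],[0,0,0,0,0,0],[0,0,0,0,0,0]]]'

```text
time_s: 10.35
position: [548.9, -67.4, 35.8]
tool_rot: [-3.138, -0.001, 1.692]
force: [-7.3, -0.8, 5.5]
gripper_width: 0.6
```

```bash
python3 n.py | grep -v chute
```

```text
t 10.35 jig [[-33.9 -19.6  35.8]] F jig [-7.3  0.1  5.5] yaw 1.6917
nest y ext [-9.0711707  11.04465181] mid 0.9867405586638496
blank 2880 [  0.60238334 -14.32559081  43.97970243]
blank x range [-19.53416904  19.70783064] y [-30.00241284   1.81266292] nest back wall x [-32.74632537  28.69375156]
```

The push stalled with 7 N at the expected spot, so the blank is on the back wall. I'll back off, lift and check.

Call:
play_rows --series '[[[0,-3,0,0,0,0],[0,-20,0,0,0,0],[0,-10,0,0,0,0],[0,0,-35,0,0,0],[0,0,-40,0,0,0],[-40,16,0,0,0,0],[-40,16,0,0,0,0],[-40,16,0,0,0,0],[-39,18,0,0,0,0],[0,0,0,0,0,0],[0,0,0,0,0,0]]]'

```text
time_s: 11.5
position: [603.0, -221.9, 110.7]
tool_rot: [3.141, 0.0, 1.69]
force: [-0.4, 0.8, 0.2]
gripper_width: 0.2
```

```bash
python3 n.py | grep -v chute; cp pics/n.png pics/w3.png
```

```text
t 11.5 jig [[   1.4 -179.4  110.7]] F jig [-0.3  0.8  0.2] yaw 1.6904
nest y ext [-51.90542062 -28.89720823] mid -40.40131442730576
blank 1740 [ -0.09429434 -27.18736055  44.29134227]
blank x range [-20.35370547  20.15163443] y [-39.73389964 -17.21181159] nest back wall x [-17.64331475  28.55849751]
```

View pics/w3.png

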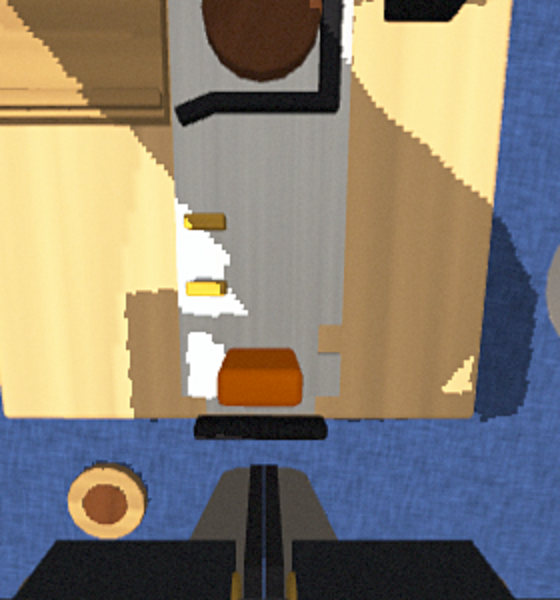

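The blank sits centred at x -0.1 against the back wall (nest at the top of the crop), with the post clear at (260,378). I'll push from the post's -y side.

Call:
play_rows --series '[[[4,0,20,0,0,0],[0,0,28,0,0,0],[0,0,0,0,0,0],[3,0,0,0,0,0],[4,0,0,0,0,0],[4,0,0,0,0,0],[4,0,0,0,0,0],[5,0,0,0,0,0],[6,0,0,0,0,0],[8,0,0,0,0,0],[9,0,0,0,0,0],[9,0,0,0,0,0]]]'

```text
time_s: 12.75
position: [596.6, -164.6, 63.6]
tool_rot: [3.14, 0.0, 1.692]
force: [1.7, -3.8, 2.3]
gripper_width: 0.6
```

Call:
play_rows --series '[[[9,0,0,0,0,0],[9,0,0,0,0,0],[9,0,0,0,0,0],[9,0,0,0,0,0],[9,0,0,0,0,0],[9,0,0,0,0,0],[8,0,0,0,0,0],[7,0,0,0,0,0],[6,0,0,0,0,0],[5,0,0,0,0,0],[0,0,0,0,0,0],[0,0,0,0,0,0]]]'

```text
time_s: 13.95
position: [585.4, -85.3, 62.6]
tool_rot: [-3.139, -0.001, 1.692]
force: [-0.8, -0.4, 0.4]
gripper_width: 0.3
```

```bash
cat > l.py <<'E'
from st import *
st()
# carriage position from the brass lugs (top z 44) and nest corner, wrist + top views
for n in("wrist","top"):
    c=arm.calibration(n);p,d=arm.get_image(n);X=cloud(c,d);J=tojig(X.reshape(-1,3),O,YAW).reshape(X.shape)
    dk=(abs(J[...,2]-44)<2)&(J[...,0]>-29)&(J[...,0]<-15)&(abs(J[...,1])<160)
    a=J[dk][:,1];h=np.histogram(a,bins=np.arange(-160,161,2));print(n,"z44 hist",{int(b):int(k) for b,k in zip(h[1],h[0]) if k>0})
    V=p.max(2);m=(abs(J[...,2]-40)<3)&(abs(J[...,0])<20)&(V<60);
    if m.any(): print("nest y",np.percentile(J[m][:,1],[.5,99.5]))
    cv2.imwrite(f"pics/l_{n}.png",p[...,::-1])
E
python3 l.py
```

```text
t 13.95 jig [[  0.2 -41.7  62.6]] F jig [-0.8 -0.3  0.4] yaw 1.6925
wrist z44 hist {4: 4, 6: 52, 8: 70, 10: 75, 32: 68, 34: 69, 36: 89, 76: 1, 92: 6, 94: 15, 96: 29, 98: 36, 100: 37, 102: 2}
nest y [75.10604742 98.34340227]
top z44 hist {34: 4, 36: 3, 78: 1, 100: 1, 102: 2, 106: 1, 108: 2, 112: 1, 116: 1, 134: 1, 136: 1}
nest y [-179.20463505 -177.93579193]
```

Call:
play_rows --series '[[[4,0,0,0,0,0],[3,0,0,0,0,0],[2,0,0,0,0,0],[2,0,0,0,0,0],[0,0,0,0,0,0],[0,0,0,0,0,0],[0,0,0,0,0,0]]]'

```text
time_s: 14.75
position: [585.2, -75.1, 63.1]
tool_rot: [3.141, -0.0, 1.692]
force: [0.2, 0.2, 0.1]
gripper_width: 0.3
```

```bash
python3 l.py
```

```text
t 14.75 jig [[  1.2 -31.5  63.1]] F jig [0.2 0.2 0.1] yaw 1.6921
wrist z44 hist {-8: 1, 18: 22, 20: 65, 22: 73, 24: 32, 44: 43, 46: 68, 48: 90, 50: 23, 86: 1, 90: 1, 106: 6, 108: 15, 110: 24, 112: 8}
nest y [ 88.0297729  112.26262414]
top z44 hist {46: 1, 48: 1, 50: 3, 116: 1, 118: 2, 120: 2, 126: 1, 150: 1, 152: 1}
nest y [-179.02131311 -179.02131311]
```

Clicked in under the stamp: the lugs are at y 22 and 48 as expected, and the finger is already free. Now the latch.

Call:
play_rows --series '[[[-4,0,-10,0,0,0],[0,0,-32,0,0,0],[0,0,-32,0,0,0],[22,-32,0,0,0,0],[22,-32,0,0,0,0],[22,-32,0,0,0,0],[5,-14,0,0,0,0],[0,0,0,0,0,0],[0,0,26,0,0,0],[0,0,26,0,0,0],[0,0,0,0,0,0],[0,0,0,0,0,0]]]'

```text
time_s: 16.05
position: [468.8, -22.8, 85.4]
tool_rot: [3.141, 0.001, 1.691]
force: [0.0, 0.1, 0.7]
gripper_width: 0.6
```

```bash
cat > r.py <<'E'
from st import *
st()
for n in("top","wrist"):
    c=arm.calibration(n);p,d=arm.get_image(n);X=cloud(c,d);J=tojig(X.reshape(-1,3),O,YAW).reshape(X.shape)
    hsv=cv2.cvtColor(p,cv2.COLOR_RGB2HSV);H,S,V=[hsv[...,i].astype(int) for i in range(3)]
    m=((H<5)|(H>174))&(S>180)&(V>90)&(abs(J[...,0]+20)<90)&(abs(J[...,1]-35)<25)&(J[...,2]>20)&(J[...,2]<140)
    if m.sum()>3: q=J[m];print(n,m.sum(),"red jig min",np.percentile(q,5,0).round(1),"max",np.percentile(q,95,0).round(1))
E
python3 r.py
```

```text
t 16.05 jig [[-108.1   34.3   85.4]] F jig [0.  0.1 0.7] yaw 1.6909
wrist 1156 red jig min [-81.2  33.3  55.2] max [-62.7  44.  112.5]
```

Call:
play_rows --series '[[[0,6,0,0,0,0],[0,7,0,0,0,0],[0,7,0,0,0,0],[0,7,0,0,0,0],[0,7,0,0,0,0],[0,7,0,0,0,0],[0,7,0,0,0,0],[0,7,0,0,0,0],[0,7,0,0,0,0],[0,7,0,0,0,0],[0,0,0,0,0,0]]]'

```text
time_s: 17.25
position: [537.5, -13.4, 85.1]
tool_rot: [3.14, 0.0, 1.692]
force: [-0.2, 0.3, -0.5]
gripper_width: 0.3
```

```bash
python3 r.py
```

```text
t 17.25 jig [[-38.7  35.4  85.1]] F jig [-0.1  0.3 -0.5] yaw 1.6923
wrist 1086 red jig min [-60.5  30.9  47.6] max [-11.   43.7  96.9]
```

Call:
play_rows --series '[[[0,-4,0,0,0,0],[0,0,-27,0,0,0],[0,15,0,0,0,0],[0,15,0,0,0,0],[0,0,0,0,0,0],[0,3,10,0,0,0],[0,3,9,0,0,0],[0,3,9,0,0,0],[0,3,9,0,0,0],[0,1,8,0,0,0],[0,0,8,0,0,0],[0,0,0,0,0,0]]]'

```text
time_s: 18.55
position: [572.6, -9.1, 57.0]
tool_rot: [-3.137, -0.0, 1.692]
force: [0.3, -0.3, 1.0]
gripper_width: 0.4
```

```bash
python3 r.py
```

```text
t 18.55 jig [[-3.4 35.5 57. ]] F jig [ 0.2 -0.4  1. ] yaw 1.6917
wrist 1264 red jig min [-57.4  30.7  42.8] max [ 3.4 42.8 50.3]
```

Call:
play_rows --series '[[[0,0,3,0,0,0],[0,0,2,0,0,0],[0,0,2,0,0,0],[0,0,1,0,0,0],[0,0,0,0,0,0],[0,0,0,0,0,0]]]'

```text
time_s: 19.25
position: [574.8, -8.8, 51.0]
tool_rot: [-3.141, -0.0, 1.692]
force: [0.1, 0.2, -1.3]
gripper_width: 0.1
```

Call:
play_rows --series '[[[0,0,1,0,0,0],[0,0,0,0,0,0],[0,0,0,0,0,0]]]'

```text
time_s: 19.55
position: [574.9, -8.8, 50.1]
tool_rot: [-3.141, -0.0, 1.692]
force: [-0.9, -0.5, 1.1]
gripper_width: 0.4
```

Call:
play_rows --series '[[[0,0,1,0,0,0],[0,0,1,0,0,0],[0,0,0,0,0,0],[0,0,0,0,0,0]]]'

```text
time_s: 19.95
position: [575.1, -8.8, 49.3]
tool_rot: [3.141, -0.001, 1.692]
force: [-4.7, 0.3, 12.5]
gripper_width: 0.3
```

```bash
python3 r.py
```

```text
t 19.95 jig [[-0.8 35.4 49.3]] F jig [-4.6  0.9 12.5] yaw 1.692
wrist 1320 red jig min [-57.3  30.7  40.4] max [-16.9  41.1  46.8]
```

The latch is on its end stop (12 N, z 49.3 ≈ ball top). Up, then over the knob.

Call:
play_rows --series '[[[0,0,-10,0,0,0],[0,0,-42,0,0,0],[0,0,-42,0,0,0],[0,0,-42,0,0,0],[40,0,0,0,0,0],[45,1,0,0,0,0],[0,0,0,0,0,0],[0,0,10,0,0,0],[0,0,10,0,0,0],[0,0,0,0,0,0],[0,0,0,0,0,0]]]'

```text
time_s: 21.15
position: [565.4, 74.1, 163.3]
tool_rot: [-3.14, 0.001, 1.69]
force: [0.3, -0.3, -0.1]
gripper_width: 0.3
```

```bash
python3 r.py; python3 l.py
```

```text
t 21.15 jig [[ -0.5 118.9 163.3]] F jig [ 0.2 -0.4 -0.1] yaw 1.6899
top 55 red jig min [-52.3  32.2  41. ] max [ 4.5 38.7 51.1]
t 21.25 jig [[  0.  119.4 164. ]] F jig [0.1 0.  0.2] yaw 1.6905
wrist z44 hist {122: 2, 124: 12, 126: 11, 128: 10, 130: 10, 132: 7, 134: 5, 136: 2}
nest y [132.74444129 151.35816536]
top z44 hist {18: 1, 20: 3, 22: 3, 24: 2, 30: 1, 32: 4, 34: 2, 36: 5, 38: 2, 40: 2, 46: 2, 48: 1, 50: 1}
nest y [-181.41976395 -181.41976395]
```

View pics/l_wrist.png

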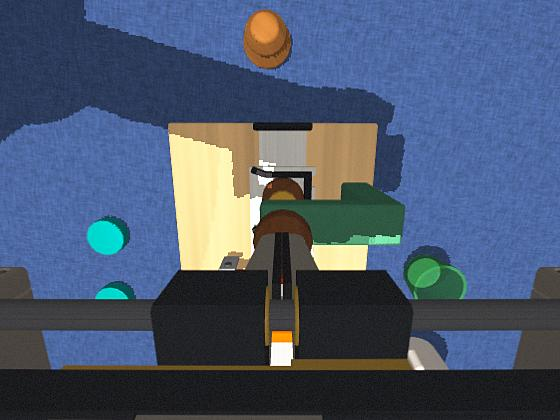

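The wrist view shows the finger over the knob (283,235), and the carriage and blank under the pad. The top view shows the bar level (red z 41 to 51, x up to +4.5). Pressing.

Call:
play_rows --series '[[[0,0,4,0,0,0],[0,0,3,0,0,0],[0,0,3,0,0,0],[0,0,2,0,0,0],[0,0,2,0,0,0],[0,0,0,0,0,0],[0,0,0,0,0,0]]]'

```text
time_s: 22.05
position: [565.9, 75.6, 150.4]
tool_rot: [3.141, -0.0, 1.692]
force: [-1.4, 0.1, 5.4]
gripper_width: 0.4
```

Call:
play_rows --series '[[[0,0,2,0,0,0],[0,0,1,0,0,0],[0,0,0,0,0,0],[0,0,0,0,0,0]]]'

```text
time_s: 22.45
position: [566.0, 75.6, 150.2]
tool_rot: [3.141, -0.002, 1.692]
force: [-9.5, -1.4, 25.5]
gripper_width: 0.2
```

Call:
play_rows --series '[[[0,0,0.6,0,0,0],[0,0,0,0,0,0],[0,0,0,0,0,0],[0,0,0,0,0,0],[0,0,0,0,0,0],[0,0,0,0,0,0]]]'

```text
time_s: 23.05
position: [566.0, 75.6, 150.2]
tool_rot: [3.141, -0.002, 1.692]
force: [-10.2, -0.5, 29.3]
gripper_width: 0.7
```

Call:
play_rows --series '[[[0,0,-3,0,0,0],[0,0,-5,0,0,0],[0,0,-10,0,0,0],[0,0,-30,0,0,0],[0,0,-40,0,0,0],[-20,-35,-20,0,0,0],[-20,-40,0,0,0,0],[-20,-40,0,0,0,0],[0,-40,0,0,0,0],[0,-20,0,0,0,0],[0,0,0,0,0,0],[0,0,0,0,0,0]]]'

```text
time_s: 24.25
position: [399.8, -4.8, 254.9]
tool_rot: [3.14, -0.001, 1.692]
force: [0.2, 0.4, -0.4]
gripper_width: 0.5
```

```bash
python3 r.py; python3 l.py
python3 - <<'E'
import cv2,numpy as np
a=cv2.imread("pics/l_top.png")[90:270,190:430];b=cv2.imread("pics/top0.png")[90:270,190:430]
cv2.imwrite("pics/fin.png",cv2.resize(np.vstack([b,a]),None,fx=1.65,fy=1.65))
E
```

```text
t 24.25 jig [[-174.4   60.4  254.9]] F jig [ 0.3  0.4 -0.4] yaw 1.6924
top 29 red jig min [-24.1  32.1  42.5] max [ 5.4 38.4 51.3]
wrist 494 red jig min [-56.6  30.   43.8] max [ 4.7 41.4 49.1]
t 24.35 jig [[-173.9   60.3  254.7]] F jig [ 0.8  0.1 -0.7] yaw 1.6924
wrist z44 hist {-16: 1, -14: 1, -12: 2, -10: 1, -8: 1, -6: 2, 18: 8, 20: 11, 22: 17, 24: 14, 28: 8, 30: 7, 32: 8, 34: 13, 36: 7, 38: 12, 40: 10, 46: 20, 48: 12, 50: 11, 108: 2, 110: 2, 112: 7, 114: 5, 116: 10, 118: 11, 120: 5, 122: 10, 124: 5, 126: 9, 128: 9, 130: 4, 132: 9, 134: 3, 136: 4, 148: 1}
nest y [ 90.01731141 149.79245282]
top z44 hist {20: 2, 22: 1, 24: 3, 32: 3, 34: 2, 36: 3, 38: 2, 46: 2, 50: 1, 88: 1, 92: 1, 112: 1, 116: 1, 118: 2, 120: 1, 122: 1, 124: 1, 126: 1, 132: 1, 148: 1, 152: 1}
nest y [-180.33890005 -177.89813776]
```

View pics/fin.png

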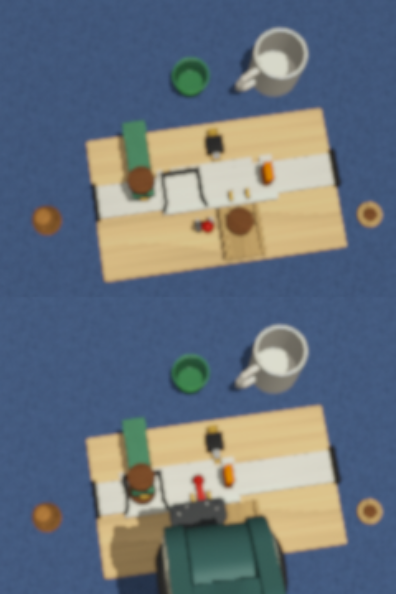

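View pics/l_wrist.png

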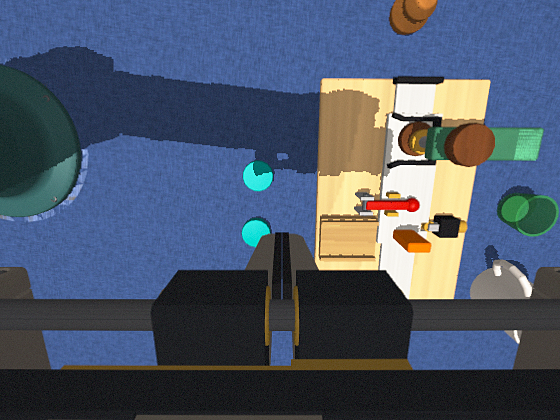

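The latch bar lies between the lugs at (390,205), and the blank is in the nest under the stamp (412,138), with the chute empty. The bystanders are unmoved, the knob has risen and the robot is clear. Handing in.

```bash
python3 -c "
from rig import arm
print(arm.finish_job())"
```

```text
the job is handed in; nothing more can be done
None
```

The whole job was carried out in the order asked and handed in at about 24 s of the 67 s allowed; no verdict was reported.

- **Loading:** I pushed the carriage back to the loading station, where the nest and chute centres measured equal (y −20.3). I then pushed the blank against the nest's back wall; it stalled at 7 N and measured x −0.1.
- **Stamp station:** I pushed the carriage to the stamp station, where it clicked in with the lugs at y 22 and 48.
- **Latch:** I tipped the latch onto its end stop at 12 N, and the bar lies level between the lugs.
- **Stamp:** I pressed the knob about 8 mm down with up to 29 N for about 0.6 s, then lifted away.

The last pictures show the latch down, the blank in the nest under the stamp and the knob clear of the gripper. The mug, tea-light glass, bottle stopper and pendant are where they started, and the turquoise look-alikes were not touched. I judged the knob's rise from the picture and did not measure it.

One early reading disagreed: the side camera put the jig's origin about 4.6 mm off in y. The top and wrist cameras agreed with each other, so I used those, and the later contacts matched.

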